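Move the condiment row to the clean rack in the same order

TASK

The old steel condiment tray is going to the sink for a scrub. Move the four things standing in it - pepper mill, salt shaker, oil bottle and spice jar - over to the clean wooden rack, one to each cell, keeping the same left-to-right order in which they stand in the tray now. Keep them upright, and set each one down gently on the rack's floor instead of dropping it.

Things in the scene. Friction and masses are not known exactly. Their poses are not given: they have to be found in the camera images.
- caddy: Old steel condiment tray, fixed, 90 mm (its x) by 300 mm (its y), floor 8 mm thick, rim 16 mm high, wire loops at the ends. Origin: centre of its underside, on the counter. Four places in a row at y = +105, +35, -35, -105 mm (x = 0), each with a cork coaster and one of the things. Its x points away from the robot within 0.35 rad: +y is its left end.
- rack: Empty light-wood rack, fixed, 84 mm (x) by 291 mm (y). Origin: centre of its underside, on the counter. Floor top at z = 10 mm. Four open cells in a row, middles at y = +105, +35, -35, -105 mm (x = 0), 65 mm (y) by 68 mm (x) inside; dividers 46 mm high and 5 mm thick, front and back bars 47, end boards 50 mm high. Its x points away from the robot within 0.35 rad: +y is its left end.
- mill: Pepper mill of dark turned wood, 138 mm tall, base 45 mm in diameter, waist 29 mm, round head 40 mm in diameter from 89 to 116 mm above its base, small steel ball on top. About 0.18 kg. Origin: centre of its underside, z up. Grip it round the head, about 102 mm above the base.
- salt: Plain cylindrical salt shaker, white ceramic with a steel cap, 95 mm tall, 48 mm in diameter (straight from 6 to 72 mm above its base; cap 47 mm). About 0.20 kg. Origin: centre of its underside, z up.
- oil: Green glass oil bottle, 150 mm tall with its thin steel pouring spout (135 mm without), body 48 mm in diameter up to 66 mm, then a shoulder to a straight neck 27 mm in diameter from 90 to 122 mm above the base, with a 30 mm steel collar above. About 0.26 kg. Origin: centre of its underside, z up. Grip it by the neck, about 108 mm above the base.
- spice: Square glass spice jar with a round aluminium lid: 42 x 42 mm, glass up to 76 mm, lid 40 mm in diameter up to 94 mm. About 0.17 kg. Origin: centre of its underside, z up; its x and y axes are square to its sides.
- coaster_mill: Cork coaster in the steel tray, round, 58 mm in diameter, 5 mm thick, fixed; the one on which the pepper mill stands at the start (it stays behind and marks that place). Origin: centre of its underside, on the tray's floor.
- coaster_salt: Cork coaster in the steel tray, round, 62 mm in diameter, 5 mm thick, fixed; the one on which the salt shaker stands at the start (it stays behind and marks that place). Origin: centre of its underside, on the tray's floor.
- coaster_oil: Cork coaster in the steel tray, round, 62 mm in diameter, 5 mm thick, fixed; the one on which the oil bottle stands at the start (it stays behind and marks that place). Origin: centre of its underside, on the tray's floor.
- coaster_spice: Cork coaster in the steel tray, square, 54 mm, 5 mm thick, fixed; the one on which the spice jar stands at the start (it stays behind and marks that place). Origin: centre of its underside, on the tray's floor.

How it is judged (in metres and radians):
At the end, for the whole second after the job is handed in: Each thing stands upright (0.12 rad) on the floor of the wooden rack (5 mm), within 20 mm of the middle (rack x and y) of the cell with the same number, counted from the +y end, as its coaster has in the tray; all at rest (0.02 m/s, 0.2 rad/s) (((y of coaster_mill in the frame of caddy between 0.085 and 0.125 m and y of mill in the frame of rack between 0.085 and 0.125 m) or (y of coaster_mill in the frame of caddy between 0.015 and 0.055 m and y of mill in the frame of rack between 0.015 and 0.055 m) or (y of coaster_mill in the frame of caddy between -0.055 and -0.015 m and y of mill in the frame of rack between -0.055 and -0.015 m) or (y of coaster_mill in the frame of caddy between -0.125 and -0.085 m and y of mill in the frame of rack between -0.125 and -0.085 m)) and x of mill in the frame of rack between -0.02 and 0.02 m and z of mill in the frame of rack between 0.005 and 0.015 m and angle between each of mill, salt, oil, spice's own z axis and vertical below 0.12 rad and linear speed of each of mill, salt, oil, spice below 0.02 m/s and angular speed of each of mill, salt, oil, spice below 0.2 rad/s and ((y of coaster_salt in the frame of caddy between 0.085 and 0.125 m and y of salt in the frame of rack between 0.085 and 0.125 m) or (y of coaster_salt in the frame of caddy between 0.015 and 0.055 m and y of salt in the frame of rack between 0.015 and 0.055 m) or (y of coaster_salt in the frame of caddy between -0.055 and -0.015 m and y of salt in the frame of rack between -0.055 and -0.015 m) or (y of coaster_salt in the frame of caddy between -0.125 and -0.085 m and y of salt in the frame of rack between -0.125 and -0.085 m)) and x of salt in the frame of rack between -0.02 and 0.02 m and z of salt in the frame of rack between 0.005 and 0.015 m and ((y of coaster_oil in the frame of caddy between 0.085 and 0.125 m and y of oil in the frame of rack between 0.085 and 0.125 m) or (y of coaster_oil in the frame of caddy between 0.015 and 0.055 m and y of oil in the frame of rack between 0.015 and 0.055 m) or (y of coaster_oil in the frame of caddy between -0.055 and -0.015 m and y of oil in the frame of rack between -0.055 and -0.015 m) or (y of coaster_oil in the frame of caddy between -0.125 and -0.085 m and y of oil in the frame of rack between -0.125 and -0.085 m)) and x of oil in the frame of rack between -0.02 and 0.02 m and z of oil in the frame of rack between 0.005 and 0.015 m and ((y of coaster_spice in the frame of caddy between 0.085 and 0.125 m and y of spice in the frame of rack between 0.085 and 0.125 m) or (y of coaster_spice in the frame of caddy between 0.015 and 0.055 m and y of spice in the frame of rack between 0.015 and 0.055 m) or (y of coaster_spice in the frame of caddy between -0.055 and -0.015 m and y of spice in the frame of rack between -0.055 and -0.015 m) or (y of coaster_spice in the frame of caddy between -0.125 and -0.085 m and y of spice in the frame of rack between -0.125 and -0.085 m)) and x of spice in the frame of rack between -0.02 and 0.02 m and z of spice in the frame of rack between 0.005 and 0.015 m); the robot touches nothing.
It fails at once if one of the four things is tipped over (leans more than 45 degrees) (angle between any of mill, salt, oil, spice's own z axis and vertical above 0.785 rad).
It fails at once if one of them is dropped or slammed into the rack (moves faster than 0.5 m/s inside it) ((x of mill in the frame of rack between -0.04 and 0.04 m and y of mill in the frame of rack between -0.14 and 0.14 m and z of mill in the frame of rack below 0.045 m and linear speed of mill above 0.5 m/s) or (x of salt in the frame of rack between -0.04 and 0.04 m and y of salt in the frame of rack between -0.14 and 0.14 m and z of salt in the frame of rack below 0.045 m and linear speed of salt above 0.5 m/s) or (x of oil in the frame of rack between -0.04 and 0.04 m and y of oil in the frame of rack between -0.14 and 0.14 m and z of oil in the frame of rack below 0.045 m and linear speed of oil above 0.5 m/s) or (x of spice in the frame of rack between -0.04 and 0.04 m and y of spice in the frame of rack between -0.14 and 0.14 m and z of spice in the frame of rack below 0.045 m and linear speed of spice above 0.5 m/s)).
It also fails if it takes over 115 s, if anything falls off the work surface, if the arm or the gripper's body presses on something with over 40 N, if the wrist force passes 120 N, or if a joint passes its speed limit or range.

ROBOT

A 7-joint arm with a two-finger parallel gripper is mounted at the origin on the work surface. World frame = base frame: x ahead of the robot, y to its left, z up, the work surface at z = 0. Lengths are in m, angles in degrees, forces in N, time in s.
With the tool pointing down it reaches from about 0.425 to 0.95 m from the base axis. Payload 4.7 kg.
Tool frame: the origin (TCP) lies at the very end of the fingers, on their centre line; the grasp point (between the pads) lies 19 mm behind it; z points along the fingers, y is the line along which they close (so a half turn about z gives the same grasp; the last joint's range is limited). The gripper opens to 85 mm and grips with 20 to 120 N. Pads are 22 mm wide; open, the fingers measure 114 mm over their backs; the gripper's body (76 mm by 85 mm) begins 54 mm behind the grasp point. The pads swing forward as they close: fully open they stand 13 mm farther back than shut.
Start: joints at [73.402, 26.849, -2.785, 87.806, 1.381, 65.374, -4.715], TCP at [0.174, -0.652, 0.231] pointing down, gripper open.
Joint ranges: [-148.3, 148.3], [-19.14, 114.17], [-79.39, 73.82], [5.75, 140.21], [-59.74, 239.74], [12.07, 113.84], [-152.46, 152.46]. Speed limits (degrees/s): [147.25, 147.25, 180, 180, 180, 180, 180].

INTERFACE

Orientations are given as [roll, pitch, yaw] about the fixed x, y, z axes, in that order (R = Rz(yaw) Ry(pitch) Rx(roll)).
In Python, from station import telemetry, viewer, manip, models gives the robot as it stands. The module is installed in compiled form; this text tells all that it offers.
- The arm moves only by the tool drive_tool, never from a script. Its argument "deltas" is a list of rows, each a list of 7 numbers: the shift along the tool's x, y, z as a fraction of full scale, then the turn, a rotation vector about the tool's x, y, z as a fraction of full scale, then the opening, from -1 (shut) to 1 (fully open). A call has 1 to 5 rows; each row is the pose to reach, as a shift and turn from the pose commanded when the call began, along the tool's axes at that moment; what a row does not reach only later rows make up. Full scale, the value 1, is 0.2 m for a shift and 60 degrees for a turn. A row lasts 1/8 s, in which the tool goes at most 62.5 mm and 10.7 degrees, less where a joint would pass 70% of its speed; a pose out of reach is approached as far as the arm can. A call with a number of a shift or a turn outside -1 to 1 is refused whole. A call with a gripper value outside its range is refused whole. The fingers move at their own pace and stop on an object; "squeeze" is the grip in N (left out, the last holds). Time passes only in rows, so rows that repeat a pose let the fingers close. It gives the time, the measured TCP pose, the force, the opening and the grip force at its end, in the units of the state.
- telemetry.state(): the state, without advancing time (a new reading comes with each control period).
- viewer.grab_frame(name): name is "side" or "top"; returns a dict with "frame" (400x640x3 uint8, red, green, blue), "mtx" (3x3 intrinsics, pixels), "k1" (the pictures are not rectified: a ray, as slopes to the right and down, at radius r is drawn at 1 + k1 r^2 times it, then the intrinsics apply), "rvec" (rotation vector, rad) and "tvec" (3), from world to camera coordinates, as OpenCV has them. Camera axes: x right, y down, z forward; pixel columns grow to the right and rows downward; lengths in m; the calibration is good to about 2 mm. A picture is of the moment at which its call begins. There is no depth.
- manip.finish_job(): hands the job in; it is judged then, once.
Trained networks look in the newest picture that a camera, given by its name, has taken for a name from the list of things; names that differ only in an ending like _2 or _b are one class to them, and where a whole thing is asked for, a point or a joint stands for the part that bears it (a point fixed in the world has none). Each returns a list of dicts, best first, with "p" (0 to 1); they miss things now and then, are a little off and sometimes report something else, mostly with a low value. They report only what shows in the picture. A call takes as long as a camera call.
- models.outline_of(camera, query): "pixels" (400x640 bool, what is visible of it) and "extent" ([centre column, centre row, width, height] in pixels, round what is visible of it).
The state is a dict: "clock": time; "q": joint angles; "joint_vel": joint speeds; "effort": joint torques, N m; "position": TCP position; "eef_rot": TCP orientation; "contact_force": force on the tool from outside, world axes, zero at the start; "ft_torque": the same for the moment, N m; "width": finger opening in m; "gripper_force": force on a finger pad.
Only numpy, scipy, OpenCV 4.12 (cv2) and the standard library are available. Lean on these libraries where they do the work, as an engineer would, in place of code of your own. Each camera call takes 0.05 s, during which the arm holds its last target. There are 200 camera calls.

## Working session

There is one attempt and no reset: what is moved stays moved. The work goes in short steps, Python scripts to look and compute and a tool call to move; the robot and the scene stay as the last step left them, time stands still between calls to the robot, and variables do not carry over. Pictures are saved under pics/ and viewed, at most 14 in all, crops included, and the job is handed in when it is done.

Besides the shell and the picture viewer there is one more tool, called as a command line: name --pt "numbers of a row" for each row, then --argument value for the rest. drive_tool: Moves the arm, as the interface text tells. Its arguments: {"type":"object","properties":{"deltas":{"type":"array","items":{"type":"array","items":{"type":"number"}}},"squeeze":{"type":"number"}},"required":["deltas"]}

```bash
mkdir -p pics; ls; python3 - <<'E'
from station import telemetry, viewer
import cv2
print(telemetry.state())
for n in("side","top"):
    f=viewer.grab_frame(n); print(n,f["mtx"],f["k1"],f["rvec"],f["tvec"])
    cv2.imwrite(f"pics/{n}0.png",f["frame"][:,:,::-1])
E
```

```text
pics
{'clock': 0.0, 'q': array([73.40101574, 26.89715857, -2.7868752 , 87.87283099,  1.38142149,
       65.37395414, -4.71468071]), 'joint_vel': array([ 0.02030083, -0.11394864,  0.03997853, -0.00691104,  0.0231418 ,
       -0.05642765,  0.14675497]), 'effort': array([ 3.81023337e-04, -5.10307825e+01, -4.65721765e-02, -2.37714064e+01,
        1.05602070e-02,  7.51500396e-03, -1.75999716e-06]), 'position': array([ 0.17394291, -0.65161133,  0.23026988]), 'eef_rot': array([-1.79889693e+02,  3.36313892e-03,  1.49482426e+01]), 'contact_force': array([0.82895866, 1.21143051, 0.07689472]), 'ft_torque': array([-0.00781427,  0.01208754, -0.01738014]), 'gripper_force': 0.0, 'width': 0.08552529117668886}
side [[518.15248818   0.         321.67999006]
 [  0.         518.15248818 199.35401852]
 [  0.           0.           1.        ]] 0.04241574507401601 [ 0.46192356 -2.78189247  1.11930443] [0.49063148 0.16161271 0.91387932]
top [[402.51807544   0.         316.27294112]
 [  0.         402.51807544 198.44767154]
 [  0.           0.           1.        ]] -0.0032185252027581756 [ 2.21184364 -1.97988447  0.22697715] [-0.04781713  0.55384604  0.89471861]
```

View pics/side0.png

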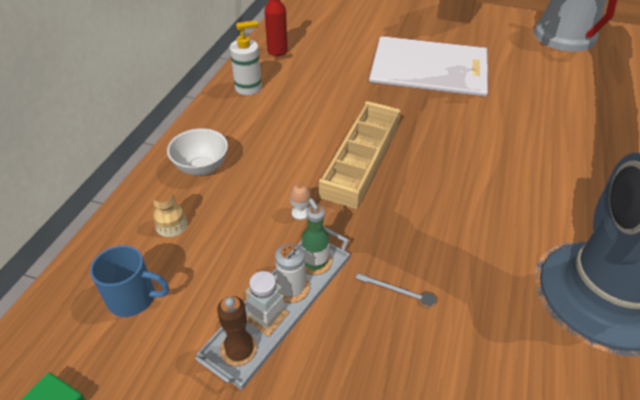

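View pics/top0.png

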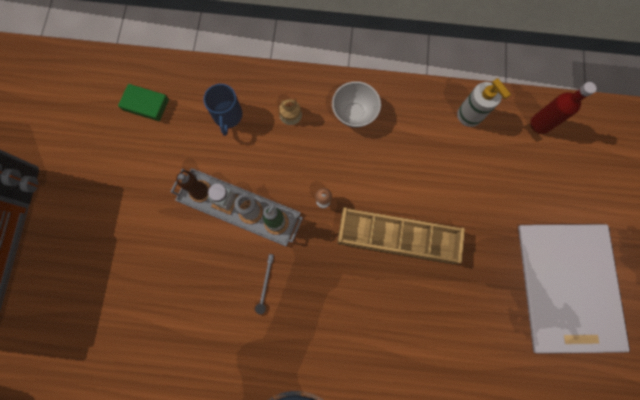

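```bash
cat > h.py <<'E'
import numpy as np, cv2
from scipy.optimize import minimize
from station import telemetry, viewer, models
def cam(n):
    f=viewer.grab_frame(n); return f
def proj(f,P):
    d=np.array([f["k1"],0,0,0,0.]); return cv2.projectPoints(np.asarray(P,float),f["rvec"],f["tvec"],f["mtx"],d)[0].reshape(-1,2)
S=4
def fillhulls(f,hulls):
    m=np.zeros((400,640),np.uint8)
    for H in hulls:
        p=proj(f,H); h=cv2.convexHull((p*16).round().astype(np.int32))
        cv2.fillConvexPoly(m,h,1,cv2.LINE_8,4)
    return m.astype(bool)
A=np.linspace(0,2*np.pi,24,endpoint=False)
def rev(prof): # [(z,r)..] -> list of frustums
    c=[np.c_[r*np.cos(A),r*np.sin(A),0*A+z] for z,r in prof]
    return [np.r_[a,b] for a,b in zip(c,c[1:])]
def box(x,y,z0,z1): return np.array([[sx*x/2,sy*y/2,z] for sx in(-1,1) for sy in(-1,1) for z in(z0,z1)])
M={"mill":rev([(0,.0225),(.02,.0225),(.05,.0145),(.08,.0145),(.089,.018),(.095,.02),(.11,.02),(.116,.016),(.12,.006),(.138,.006)]),
"salt":rev([(0,.024),(.072,.024),(.095,.0235)]),
"oil":rev([(0,.024),(.066,.024),(.09,.0135),(.122,.0135),(.1221,.015),(.135,.015)]),
"spice":[box(.042,.042,0,.076)]+rev([(.076,.02),(.094,.02)]),
"rack":[box(.084,.291,0,.047)],
"caddy":[box(.09,.300,0,.016)]}
def place(hs,p):
    c,s=np.cos(p[3]),np.sin(p[3]); R=np.array([[c,-s,0],[s,c,0],[0,0,1]])
    return [h@R.T+p[:3] for h in hs]
def cost(name,p,fs,ms):
    e=0
    for f,m in zip(fs,ms):
        if m is None: continue
        k=cv2.GaussianBlur(fillhulls(f,place(M[name],p)).astype(np.float32),(0,0),1.0)
        g=cv2.GaussianBlur(m.astype(np.float32),(0,0),1.0)
        e+=((k-g)**2).sum()/m.sum()
    return e
def ground(f,uv,z):
    d=np.array([f["k1"],0,0,0,0.]); u=cv2.undistortPoints(np.array([[uv]],float),f["mtx"],d).ravel()
    R=cv2.Rodrigues(f["rvec"])[0]; C=-R.T@f["tvec"].ravel(); r=R.T@np.array([*u,1]); return C+r*(z-C[2])/r[2]
def fit(name,fs,ms,x0,free):
    def F(v):
        p=np.array(x0,float); p[free]=v; return cost(name,p,fs,ms)
    v0=np.array(x0)[free]; sc=np.array([.012,.012,.012,.12])[free]
    r=minimize(F,v0,method="Nelder-Mead",options=dict(initial_simplex=np.vstack([v0]+[v0+np.eye(len(free))[i]*sc[i] for i in range(len(free))]),xatol=2e-4,fatol=1e-4))
    p=np.array(x0,float); p[free]=r.x; return p,r.fun
E
cat > m.py <<'E'
from h import *
import pickle
fs=[cam("side"),cam("top")]; R={}
for n in M:
    ms=[];c=[]
    for f,cn in zip(fs,("side","top")):
        o=models.outline_of(cn,n)
        ms.append(o[0]["pixels"] if o and o[0]["p"]>.3 else None); c.append((np.round(o[0]["extent"]),round(o[0]["p"],2)) if o else None)
    R[n]=ms; print(n,c)
pickle.dump((fs,R),open("d.pkl","wb"))
th=R["mill"],R["salt"],R["oil"],R["spice"]
E
python3 m.py; cat > fitall.py <<'E'
from h import *
import pickle
fs,R=pickle.load(open("d.pkl","rb"))
for n in M:
    ms=list(R[n]); e=np.argwhere(ms[1]).mean(0)[::-1]
    h={"rack":.03,"caddy":.01}.get(n,.06); g=ground(fs[1],e,h)
    z=0 if n in("rack","caddy") else .013
    fr=[0,1,2,3] if n in("rack","caddy","spice") else [0,1,2]
    x0=[g[0],g[1],z,0]
    if n=="caddy":   # things hide part of the tray; compare only outside them
        for i in range(2):
            for t in("mill","salt","oil","spice"):
                if R[t][i] is not None: ms[i]=ms[i]|0
    b=min((fit(n,fs,ms,[*x0[:3],y],fr) for y in((-.3,0,.3) if 3 in fr else (0,))),key=lambda r:r[1])
    o=[np.round(fit(n,[f],[m],b[0],[0,1]+([3] if 3 in fr else []))[0][:2],4) for f,m in zip(fs,ms)]
    print(n,b[0].round(4),round(b[1],3),o)
E
python3 fitall.py
```

```text
mill [(array([237., 330.,  36.,  66.]), 0.88), (array([252., 211.,  26.,  23.]), 0.3)]
salt [(array([291., 272.,  30.,  51.]), 0.58), (array([247., 206.,  25.,  24.]), 0.7)]
oil [(array([315., 235.,  30.,  70.]), 0.98), (array([273., 219.,  19.,  27.]), 0.82)]
spice [(array([265., 298.,  40.,  59.]), 0.97), (array([222., 196.,  25.,  26.]), 0.9)]
rack [(array([361., 156.,  86., 107.]), 0.8), (array([404., 238., 123.,  56.]), 0.74)]
caddy [(array([271., 310., 152., 162.]), 0.62), (array([237., 209., 130.,  77.]), 0.96)]fitall.py:5: RuntimeWarning: Mean of empty slice.
  ms=list(R[n]); e=np.argwhere(ms[1]).mean(0)[::-1]
Traceback (most recent call last):
  File "fitall.py", line 6, in <module>
    h={"rack":.03,"caddy":.01}.get(n,.06); g=ground(fs[1],e,h)
                                             ~~~~~~^^^^^^^^^^^
  File "h.py", line 38, in ground
    d=np.array([f["k1"],0,0,0,0.]); u=cv2.undistortPoints(np.array([[uv]],float),f["mtx"],d).ravel()
                                      ~~~~~~~~~~~~~~~~~~~^^^^^^^^^^^^^^^^^^^^^^^^^^^^^^^^^^^
cv2.error: OpenCV(4.12.0) /io/opencv/modules/core/src/matrix_transform.cpp:181: error: (-215:Assertion failed) _src.dims() <= 2 && esz <= 32 in function 'transpose'
```

```bash
python3 - <<'E'
s=open('fitall.py').read()
s=s.replace('''ms=list(R[n]); e=np.argwhere(ms[1]).mean(0)[::-1]''','''if n=="caddy": continue
    ms=list(R[n])
    e=[193,186] if n=="mill" else np.argwhere(ms[1]).mean(0)[::-1]''')
s=s.replace('fs,R=pickle.load(open("d.pkl","rb"))','''fs,R=pickle.load(open("d.pkl","rb"))
for o in models.outline_of("top","mill"):
    e=o["extent"]; print(np.round(e),round(o["p"],2))
    if abs(e[0]-193)<12 and abs(e[1]-186)<12: R["mill"][1]=o["pixels"]; break
else: R["mill"][1]=None''').replace("for f,m in zip(fs,ms)]","for f,m in zip(fs,ms) if m is not None]")
open('fitall.py','w').write(s)
E
python3 fitall.py
```

```text
[252. 211.  26.  23.] 0.3
mill [0.5487 0.3127 0.017  0.    ] 0.043 [array([0.5486, 0.3127])]
salt [0.5164 0.1727 0.006  0.    ] 0.583 [array([0.5163, 0.1727]), array([0.5188, 0.1748])]
oil [0.4959 0.1075 0.0106 0.    ] 0.157 [array([0.4951, 0.1061]), array([0.4975, 0.1082])]
spice [ 0.5355  0.2397  0.0101 -0.3435] 0.062 [array([0.5355, 0.2397]), array([0.5368, 0.2404])]
rack [ 0.4936 -0.1982 -0.0036 -0.0626] 0.029 [array([ 0.4924, -0.1981]), array([ 0.4939, -0.198 ])]
```

```bash
cat > plan.py <<'E'
import sys, numpy as np
from station import telemetry
from scipy.spatial.transform import Rotation as Ro
# usage: plan.py x,y,z,yaw ... : successive call end poses
s=telemetry.state(); p=s["position"]; R=Ro.from_euler("xyz",s["eef_rot"],degrees=True)
print("t",round(s["clock"],2),"p",p.round(4),"rpy",s["eef_rot"].round(2),"w",round(s["width"],4),"F",s["contact_force"].round(1),"g",round(s["gripper_force"],1))
for a in sys.argv[1:]:
    x,y,z,w=map(float,a.split(",")); T=Ro.from_euler("xyz",[180,0,w],degrees=True)
    d=R.inv().apply(np.array([x,y,z])-p)/.2; r=(R.inv()*T).as_rotvec(degrees=True)/60
    print(a,"->",d.round(3),r.round(3), "" if max(abs(d).max(),abs(r).max())<=1 else "TOO FAR")
    p=np.array([x,y,z]); R=T
E
python3 plan.py .26,-.49,.235,25 .42,-.38,.24,35 .5,-.22,.24,50 .53,-.03,.24,65 .498,.1065,.24,75.5
python3 - <<'E'
from h import *
fs=[cam("side"),cam("top")]
P={"mill":(.5497,.3115,.013,0),"salt":(.516,.1735,.013,0),"oil":(.4965,.1067,.013,0),"spice":(.5355,.2397,.013,-.3435),"rack":(.4936,-.1982,0,-.0626),"caddy":(.5241,.2081,0,-.253)}
o=[]
for f,(x,y) in zip(fs,((190,95),(165,160))):
    im=f["frame"].copy()
    im=cv2.resize(im,None,fx=3,fy=3,interpolation=cv2.INTER_CUBIC)
    for n,p in P.items():
        m=cv2.resize(fillhulls(f,place(M[n],np.array(p))).astype(np.uint8),None,fx=3,fy=3,interpolation=cv2.INTER_NEAREST)
        cv2.drawContours(im,cv2.findContours(m,0,2)[0],-1,(255,255,0) if n!="caddy" else (0,255,255),1)
    o.append(im[3*y:3*y+(300 if y==160 else 870),3*x:3*x+800])
a=cv2.resize(o[0],None,fx=.68,fy=.68); 
cv2.imwrite("pics/ov_side.png",a[:,:,::-1]); cv2.imwrite("pics/ov_top.png",o[1][:,:,::-1])
E
```

```text
t 0.85 p [ 0.1741 -0.6522  0.2313] rpy [179.99  -0.    14.94] w 0.0855 F [-0.5 -0.4  0.4] g 0.0
.26,-.49,.235,25 -> [ 0.624 -0.673 -0.018] [ 0.    -0.    -0.168] 
.42,-.38,.24,35 -> [ 0.957 -0.16  -0.025] [ 0.     0.    -0.167] 
.5,-.22,.24,50 -> [ 0.787 -0.426 -0.   ] [-0.    0.   -0.25] 
.53,-.03,.24,65 -> [ 0.824 -0.496 -0.   ] [ 0.    0.   -0.25] 
.498,.1065,.24,75.5 -> [ 0.551 -0.433 -0.   ] [ 0.     0.    -0.175]
```

View pics/ov_side.png

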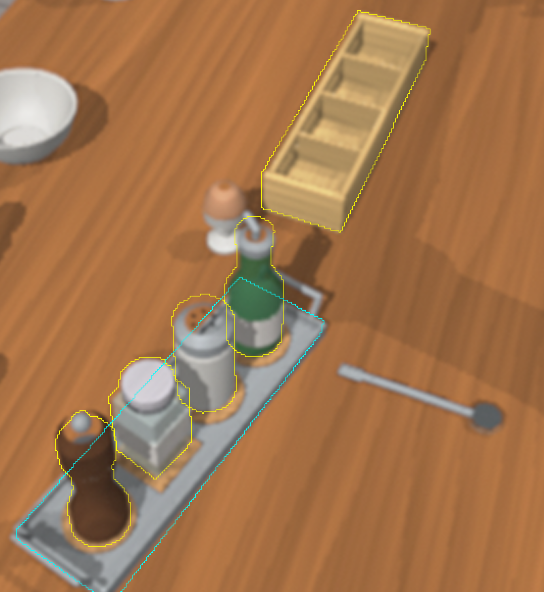

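View pics/ov_top.png

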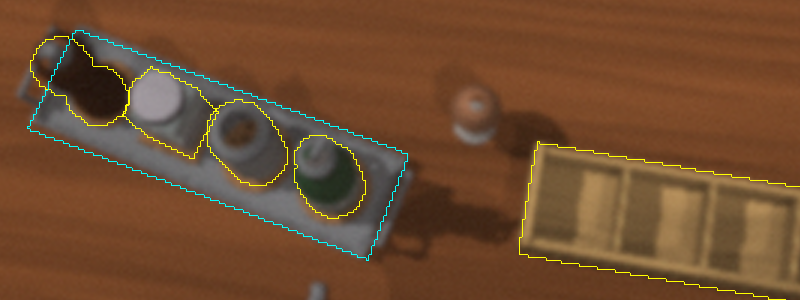

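The overlays fit: mill, spice, salt and oil stand left to right (side crop roughly (98,510), (150,420), (205,350), (255,290)). The rack outline matches in both views. Now I'm moving to above the oil bottle.

drive_tool --pt "0.12 -0.13 0 0 0 -0.03 1" --pt "0.25 -0.27 0 0 0 -0.07 1" --pt "0.37 -0.4 -0.01 0 0 -0.1 1" --pt "0.5 -0.54 -0.01 0 0 -0.13 1" --pt "0.625 -0.675 -0.02 0 0 -0.167 1"

```text
clock: 1.58
position: [0.2606, -0.4883, 0.2354]
eef_rot: [180.0, -0.0, 25.0]
contact_force: [-0.1, -0.2, 0.4]
width: 0.0854
gripper_force: 0.0
```

drive_tool --pt "0.2 -0.03 0 0 0 -0.03 1" --pt "0.4 -0.06 0 0 0 -0.07 1" --pt "0.6 -0.1 -0.01 0 0 -0.1 1" --pt "0.8 -0.13 -0.02 0 0 -0.13 1" --pt "0.955 -0.16 -0.025 0 0 -0.167 1"

```text
clock: 2.2
position: [0.4213, -0.3787, 0.2407]
eef_rot: [180.0, -0.0, 35.1]
contact_force: [-0.3, 0.1, 0.2]
width: 0.0854
gripper_force: 0.0
```

drive_tool --pt "0.16 -0.09 0 0 0 -0.05 1" --pt "0.32 -0.17 0 0 0 -0.1 1" --pt "0.48 -0.26 0 0 0 -0.15 1" --pt "0.64 -0.34 0 0 0 -0.2 1" --pt "0.785 -0.425 0 0 0 -0.25 1"

```text
clock: 2.82
position: [0.5002, -0.2191, 0.2405]
eef_rot: [180.0, -0.0, 50.1]
contact_force: [1.2, 1.0, 0.3]
width: 0.0856
gripper_force: 0.0
```

drive_tool --pt "0.16 -0.1 0 0 0 -0.05 1" --pt "0.32 -0.2 0 0 0 -0.1 1" --pt "0.48 -0.3 0 0 0 -0.15 1" --pt "0.64 -0.4 0 0 0 -0.2 1" --pt "0.825 -0.495 0 0 0 -0.25 1"

```text
clock: 3.45
position: [0.5299, -0.0294, 0.2406]
eef_rot: [180.0, 0.0, 65.0]
contact_force: [0.7, 0.0, -0.6]
width: 0.0854
gripper_force: 0.0
```

drive_tool --pt "0.14 -0.11 0 0 0 -0.04 1" --pt "0.28 -0.22 0 0 0 -0.09 1" --pt "0.42 -0.33 0 0 0 -0.13 1" --pt "0.55 -0.435 0 0 0 -0.175 1" --pt "0.55 -0.435 0 0 0 -0.175 1"

```text
clock: 4.08
position: [0.4968, 0.1093, 0.2408]
eef_rot: [180.0, -0.1, 75.8]
contact_force: [0.3, -0.9, 0.1]
width: 0.0854
gripper_force: 0.0
```

```bash
python3 plan.py .497,.1067,.17,75.5 .497,.1067,.104,75.5
```

```text
t 4.08 p [0.4968 0.1093 0.2408] rpy [ 1.7997e+02 -6.0000e-02  7.5800e+01] w 0.0854 F [ 0.3 -0.9  0.1] g 0.0
.497,.1067,.17,75.5 -> [-0.012  0.004  0.354] [ 0.    -0.001  0.005] 
.497,.1067,.104,75.5 -> [ 0.   -0.    0.33] [0. 0. 0.]
```

drive_tool --pt "-0.012 0 0.15 0 0 0.005 1" --pt "-0.012 0 0.3 0 0 0.005 1" --pt "-0.012 0 0.44 0 0 0.005 1" --pt "-0.012 0 0.58 0 0 0.005 1" --pt "-0.012 0 0.7 0 0 0.005 1"

```text
clock: 4.7
position: [0.4973, 0.1025, 0.0992]
eef_rot: [180.0, 0.1, 75.1]
contact_force: [0.2, 0.3, 0.2]
width: 0.0856
gripper_force: 0.0
```

drive_tool --pt "0 0 0 0 0 0 -0.2" --pt "0 0 0 0 0 0 -0.6" --pt "0 0 0 0 0 0 -1" --pt "0 0 0 0 0 0 -1" --pt "0 0 0 0 0 0 -1" --squeeze 30

```text
clock: 5.32
position: [0.4972, 0.1043, 0.1014]
eef_rot: [179.9, -0.0, 75.2]
contact_force: [-2.4, -0.5, 6.3]
width: 0.0279
gripper_force: 28.8
```

drive_tool --pt "0 0 0 0 0 0 -1" --pt "0 0 0 0 0 0 -1" --pt "0 0 0 0 0 0 -1" --pt "0 0 0 0 0 0 -1" --pt "0 0 0 0 0 0 -1" --squeeze 50

```text
clock: 5.95
position: [0.4969, 0.1044, 0.1014]
eef_rot: [180.0, -0.0, 75.2]
contact_force: [-3.0, 0.7, 7.5]
width: 0.0275
gripper_force: 48.1
```

```bash
python3 plan.py ; python3 - <<'E'
from h import *
o=[cam("side")["frame"][150:400,190:510],cam("top")["frame"][150:400,150:470]]
cv2.imwrite("pics/g1.png",cv2.resize(np.vstack([o[0][:150],o[1][:120]]),None,fx=2,fy=2)[:,:,::-1])
E
```

```text
t 5.95 p [0.4969 0.1044 0.1014] rpy [179.97  -0.    75.2 ] w 0.0275 F [-3.   0.7  7.5] g 48.1
```

View pics/g1.png

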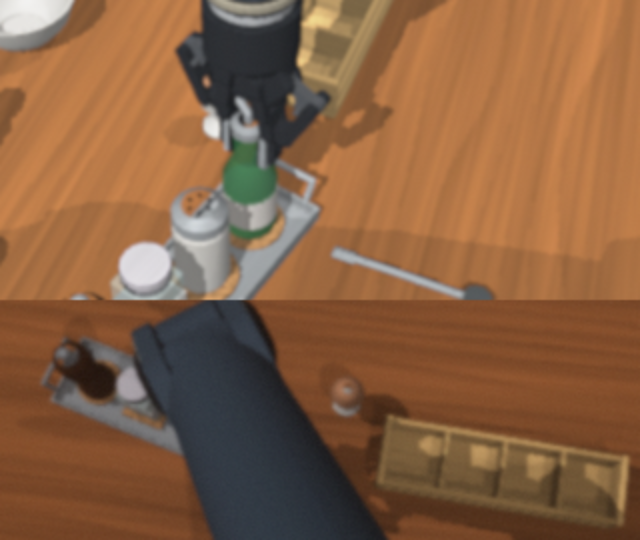

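drive_tool --pt "0 0 -0.05 0 0 0 -1" --pt "0 0 -0.15 0 0 0 -1" --pt "0 0 -0.3 0 0 0 -1" --pt "0 0 -0.47 0 0 0 -1" --pt "0 0 -0.645 0 0 0 -1"

```text
clock: 6.68
position: [0.4965, 0.1036, 0.2303]
eef_rot: [-180.0, 0.0, 75.2]
contact_force: [0.2, -0.0, -3.3]
width: 0.0277
gripper_force: 49.1
```

```bash
python3 plan.py .497,-.04,.23,79 .496,-.18,.23,83 .487,-.305,.23,86.4 .487,-.305,.112,86.4
```

```text
t 6.67 p [0.4965 0.1036 0.2303] rpy [-1.7998e+02  3.0000e-02  7.5190e+01] w 0.0277 F [ 0.2 -0.  -3.3] g 49.1
.497,-.04,.23,79 -> [-0.693  0.186  0.002] [-0.     0.    -0.064] 
.496,-.18,.23,83 -> [-0.688  0.129  0.   ] [ 0.     0.    -0.067] 
.487,-.305,.23,86.4 -> [-0.626  0.032  0.   ] [-0.     0.    -0.057] 
.487,-.305,.112,86.4 -> [-0.   -0.    0.59] [0. 0. 0.]
```

Weight −3.3 N: held. Carry to cell 4.

drive_tool --pt "-0.08 0.02 0 0 0 -0.01 -1" --pt "-0.22 0.06 0 0 0 -0.02 -1" --pt "-0.37 0.1 0 0 0 -0.035 -1" --pt "-0.53 0.14 0 0 0 -0.05 -1" --pt "-0.695 0.185 0 0 0 -0.065 -1"

```text
clock: 7.3
position: [0.4967, -0.0411, 0.2294]
eef_rot: [180.0, 0.0, 79.1]
contact_force: [0.8, -0.4, -3.6]
width: 0.0276
gripper_force: 49.3
```

drive_tool --pt "-0.14 0.025 0 0 0 -0.01 -1" --pt "-0.28 0.05 0 0 0 -0.025 -1" --pt "-0.42 0.08 0 0 0 -0.04 -1" --pt "-0.56 0.105 0 0 0 -0.055 -1" --pt "-0.69 0.13 0 0 0 -0.067 -1"

```text
clock: 7.92
position: [0.496, -0.1816, 0.2293]
eef_rot: [-180.0, 0.0, 83.1]
contact_force: [0.7, 0.5, -3.3]
width: 0.0276
gripper_force: 49.3
```

drive_tool --pt "-0.16 0.01 0 0 0 -0.015 -1" --pt "-0.32 0.015 0 0 0 -0.03 -1" --pt "-0.46 0.025 0 0 0 -0.04 -1" --pt "-0.57 0.03 0 0 0 -0.05 -1" --pt "-0.625 0.03 0 0 0 -0.057 -1"

```text
clock: 8.55
position: [0.4868, -0.3066, 0.2291]
eef_rot: [-180.0, 0.0, 86.4]
contact_force: [0.1, -0.9, -3.0]
width: 0.0274
gripper_force: 49.3
```

drive_tool --pt "0 0 0 0 0 0 -1" --pt "0 0 0 0 0 0 -1" --pt "0 0 0 0 0 0 -1"

```text
clock: 8.93
position: [0.4878, -0.304, 0.2295]
eef_rot: [180.0, -0.0, 86.6]
contact_force: [-1.1, 0.6, -2.6]
width: 0.0272
gripper_force: 49.3
```

```bash
python3 plan.py .487,-.305,.112,86.4; python3 - <<'E'
from h import *
o=[cam("side")["frame"][50:220,250:450],cam("top")["frame"][170:300,300:500]]
cv2.imwrite("pics/p1.png",cv2.resize(np.vstack(o),None,fx=2,fy=2)[:,:,::-1])
E
```

```text
t 8.93 p [ 0.4878 -0.304   0.2295] rpy [ 1.7999e+02 -1.0000e-02  8.6630e+01] w 0.0272 F [-1.1  0.6 -2.6] g 49.3
.487,-.305,.112,86.4 -> [-0.006 -0.004  0.587] [ 0.    -0.     0.004]
```

View pics/p1.png

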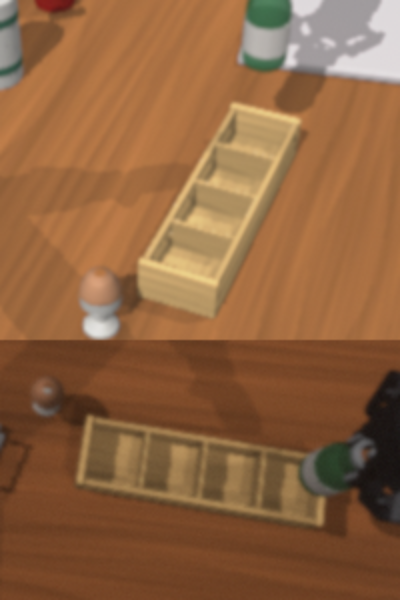

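drive_tool --pt "-0.005 0 0.14 0 0 0.004 -1" --pt "-0.005 0 0.27 0 0 0.004 -1" --pt "-0.005 0 0.39 0 0 0.004 -1" --pt "-0.005 0 0.5 0 0 0.004 -1" --pt "-0.005 0 0.58 0 0 0.004 -1"

```text
clock: 9.65
position: [0.4874, -0.3058, 0.1124]
eef_rot: [-180.0, -0.0, 86.3]
contact_force: [0.7, 0.5, -3.6]
width: 0.0268
gripper_force: 49.4
```

drive_tool --pt "0 0 0.01 0 0 0 -1" --pt "0 0 0.025 0 0 0 -1" --pt "0 0 0.04 0 0 0 -1" --pt "0 0 0.05 0 0 0 -1" --pt "0 0 0.06 0 0 0 -1"

```text
clock: 10.28
position: [0.4876, -0.3062, 0.1015]
eef_rot: [180.0, 0.0, 86.3]
contact_force: [-0.2, 0.1, -4.1]
width: 0.0272
gripper_force: 49.4
```

drive_tool --pt "0 0 0.005 0 0 0 -1" --pt "0 0 0.01 0 0 0 -1" --pt "0 0 0.01 0 0 0 -1"

```text
clock: 10.65
position: [0.4874, -0.3061, 0.0992]
eef_rot: [-180.0, -0.0, 86.3]
contact_force: [0.3, 0.0, -3.0]
width: 0.0274
gripper_force: 49.4
```

drive_tool --pt "0 0 0.005 0 0 0 -1" --pt "0 0 0.01 0 0 0 -1" --pt "0 0 0.01 0 0 0 -1"

```text
clock: 11.02
position: [0.4878, -0.3064, 0.0985]
eef_rot: [180.0, 0.1, 86.3]
contact_force: [-0.9, 0.5, 4.9]
width: 0.0273
gripper_force: 50.0
```

drive_tool --pt "0 0 0.005 0 0 0 -1" --pt "0 0 0.005 0 0 0 -1"

```text
clock: 11.28
position: [0.488, -0.3065, 0.0985]
eef_rot: [180.0, 0.1, 86.3]
contact_force: [-4.1, 0.5, 10.5]
width: 0.0272
gripper_force: 50.7
```

drive_tool --pt "0 0 -0.005 0 0 0 -0.3" --pt "0 0 -0.005 0 0 0 0.2" --pt "0 0 -0.005 0 0 0 0.6" --pt "0 0 -0.005 0 0 0 1" --pt "0 0 -0.005 0 0 0 1"

```text
clock: 11.9
position: [0.4875, -0.3061, 0.0972]
eef_rot: [-180.0, -0.0, 86.3]
contact_force: [-0.3, 0.1, 0.1]
width: 0.0853
gripper_force: 0.0
```

drive_tool --pt "0 0 -0.08 0 0 0 1" --pt "0 0 -0.2 0 0 0 1" --pt "0 0 -0.35 0 0 0 1" --pt "0 0 -0.5 0 0 0 1" --pt "0 0 -0.65 0 0 0 1"

```text
clock: 12.52
position: [0.4877, -0.3061, 0.2296]
eef_rot: [179.9, 0.0, 86.3]
contact_force: [-0.4, -0.1, 0.2]
width: 0.0853
gripper_force: 0.0
```

```bash
python3 plan.py .497,-.14,.23,83 .51,.02,.21,79 .516,.1735,.18,75.5 .516,.1735,.058,75.5
```

```text
t 12.53 p [ 0.4877 -0.3061  0.2296] rpy [1.7992e+02 4.0000e-02 8.6290e+01] w 0.0853 F [-0.4 -0.1  0.2] g 0.0
.497,-.14,.23,83 -> [ 0.832 -0.007 -0.003] [0.001 0.001 0.055] 
.51,.02,.21,79 -> [ 0.802 -0.033  0.1  ] [ 0.    -0.     0.067] 
.516,.1735,.18,75.5 -> [ 0.759 -0.117  0.15 ] [ 0.    -0.     0.058] 
.516,.1735,.058,75.5 -> [ 0.   -0.    0.61] [0. 0. 0.]
```

drive_tool --pt "0.16 0 0 0 0 0.01 1" --pt "0.33 0 0 0 0 0.02 1" --pt "0.5 0 0 0 0 0.03 1" --pt "0.67 -0.005 0 0 0 0.045 1" --pt "0.83 -0.005 0 0 0 0.055 1"

```text
clock: 13.15
position: [0.4974, -0.1391, 0.2286]
eef_rot: [179.9, 0.0, 83.0]
contact_force: [0.2, 0.0, 0.2]
width: 0.0854
gripper_force: 0.0
```

drive_tool --pt "0.16 -0.005 0.02 0 0 0.01 1" --pt "0.32 -0.01 0.04 0 0 0.025 1" --pt "0.48 -0.02 0.06 0 0 0.04 1" --pt "0.64 -0.025 0.08 0 0 0.055 1" --pt "0.8 -0.035 0.1 0 0 0.067 1"

```text
clock: 13.78
position: [0.5102, 0.0204, 0.2084]
eef_rot: [179.9, -0.0, 78.9]
contact_force: [-0.7, -0.1, -0.1]
width: 0.0855
gripper_force: 0.0
```

drive_tool --pt "0.19 -0.03 0.04 0 0 0.015 1" --pt "0.38 -0.06 0.08 0 0 0.03 1" --pt "0.57 -0.09 0.12 0 0 0.045 1" --pt "0.76 -0.115 0.15 0 0 0.06 1" --pt "0.76 -0.115 0.15 0 0 0.06 1"

```text
clock: 14.4
position: [0.5158, 0.1767, 0.1782]
eef_rot: [180.0, -0.1, 75.7]
contact_force: [0.6, 0.3, 0.3]
width: 0.0854
gripper_force: 0.0
```

drive_tool --pt "0 0 0 0 0 0 1" --pt "0 0 0 0 0 0 1"

```text
clock: 14.65
position: [0.5168, 0.1713, 0.1777]
eef_rot: [179.9, 0.0, 75.2]
contact_force: [0.4, 0.2, 0.6]
width: 0.0856
gripper_force: 0.0
```

```bash
python3 plan.py .516,.1735,.057,75.5
```

```text
t 14.65 p [0.5168 0.1713 0.1777] rpy [1.7995e+02 4.0000e-02 7.5230e+01] w 0.0856 F [0.4 0.2 0.6] g 0.0
.516,.1735,.057,75.5 -> [ 0.01  -0.007  0.604] [ 0.001  0.001 -0.004]
```

drive_tool --pt "0.005 -0.005 0.14 0 0 0 1" --pt "0.005 -0.005 0.28 0 0 0 1" --pt "0.005 -0.005 0.41 0 0 0 1" --pt "0.005 -0.005 0.52 0 0 0 1" --pt "0.005 -0.005 0.605 0 0 0 1"

```text
clock: 15.28
position: [0.5159, 0.1727, 0.0556]
eef_rot: [180.0, 0.0, 75.2]
contact_force: [0.2, -0.9, 0.0]
width: 0.0854
gripper_force: 0.0
```

drive_tool --pt "0 0 0 0 0 0 0.5" --pt "0 0 0 0 0 0 0" --pt "0 0 0 0 0 0 -0.4" --pt "0 0 0 0 0 0 -1" --pt "0 0 0 0 0 0 -1" --squeeze 30

```text
clock: 15.9
position: [0.5166, 0.1743, 0.0573]
eef_rot: [179.9, -0.1, 75.4]
contact_force: [0.2, -0.8, 6.1]
width: 0.0464
gripper_force: 32.2
```

drive_tool --pt "0 0 0 0 0 0 -1" --pt "0 0 0 0 0 0 -1" --pt "0 0 0 0 0 0 -1" --pt "0 0 0 0 0 0 -1" --pt "0 0 0 0 0 0 -1" --squeeze 50

```text
clock: 16.52
position: [0.5166, 0.1743, 0.0574]
eef_rot: [179.9, -0.0, 75.4]
contact_force: [0.6, -0.3, 8.2]
width: 0.0462
gripper_force: 50.3
```

drive_tool --pt "0 0 -0.05 0 0 0 -1" --pt "0 0 -0.12 0 0 0 -1" --pt "0 0 -0.22 0 0 0 -1" --pt "0 0 -0.35 0 0 0 -1" --pt "0 0 -0.5 0 0 0 -1"

```text
clock: 17.15
position: [0.5149, 0.1739, 0.1573]
eef_rot: [-179.9, 0.0, 75.4]
contact_force: [0.3, -0.0, -2.6]
width: 0.0463
gripper_force: 51.7
```

drive_tool --pt "0 0 -0.1 0 0 0 -1" --pt "0 0 -0.2 0 0 0 -1" --pt "0 0 -0.2 0 0 0 -1"

```text
clock: 17.52
position: [0.5162, 0.1746, 0.1981]
eef_rot: [179.8, -0.1, 75.4]
contact_force: [-0.7, -0.6, -2.4]
width: 0.0463
gripper_force: 51.8
```

```bash
python3 plan.py .508,.03,.197,79 .498,-.11,.197,83 .4914,-.2331,.197,86.4; python3 - <<'E'
from h import *
a=cam("side")["frame"][130:330,200:460]
cv2.imwrite("pics/g2.png",cv2.resize(a,None,fx=2,fy=2)[:,:,::-1])
E
```

```text
t 17.52 p [0.5162 0.1746 0.1981] rpy [ 1.7983e+02 -1.0000e-01  7.5370e+01] w 0.0463 F [-0.7 -0.6 -2.4] g 51.8
.508,.03,.197,79 -> [-0.71   0.143  0.004] [ 0.003 -0.002 -0.061] 
.498,-.11,.197,83 -> [-0.697  0.084  0.   ] [ 0.     0.    -0.067] 
.4914,-.2331,.197,86.4 -> [-0.615  0.042  0.   ] [-0.     0.    -0.057]
```

View pics/g2.png

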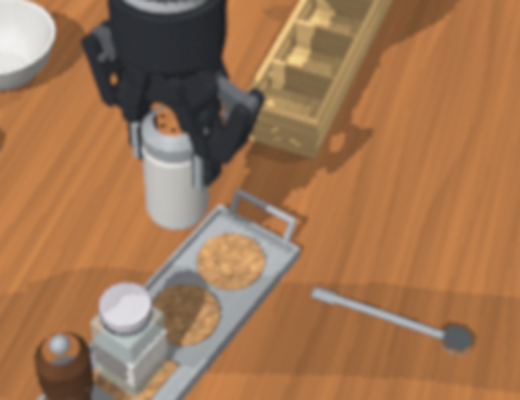

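The salt is held upright at crop (178,180) and clears the tray; the two free coasters are visible. Next I carry it to cell 3.

drive_tool --pt "-0.08 0.015 0 0 0 -0.01 -1" --pt "-0.22 0.045 0 0 0 -0.02 -1" --pt "-0.38 0.075 0 0 0 -0.035 -1" --pt "-0.54 0.11 0 0 0 -0.05 -1" --pt "-0.71 0.143 0 0 0 -0.06 -1"

```text
clock: 18.2
position: [0.5064, 0.0284, 0.1951]
eef_rot: [-179.9, 0.0, 79.0]
contact_force: [0.9, -0.4, -2.3]
width: 0.0464
gripper_force: 51.9
```

drive_tool --pt "-0.14 0.015 0 0 0 -0.015 -1" --pt "-0.28 0.03 0 0 0 -0.03 -1" --pt "-0.42 0.05 0 0 0 -0.04 -1" --pt "-0.56 0.07 0 0 0 -0.055 -1" --pt "-0.695 0.085 0 0 0 -0.067 -1"

```text
clock: 18.82
position: [0.4964, -0.1111, 0.1951]
eef_rot: [-179.9, -0.0, 83.0]
contact_force: [0.2, -0.6, -2.1]
width: 0.0469
gripper_force: 51.8
```

drive_tool --pt "-0.16 0.01 0 0 0 -0.015 -1" --pt "-0.32 0.02 0 0 0 -0.03 -1" --pt "-0.46 0.03 0 0 0 -0.04 -1" --pt "-0.56 0.04 0 0 0 -0.05 -1" --pt "-0.615 0.042 0 0 0 -0.057 -1"

```text
clock: 19.45
position: [0.4898, -0.2343, 0.1951]
eef_rot: [-179.9, -0.0, 86.3]
contact_force: [1.0, 1.5, -2.0]
width: 0.0464
gripper_force: 51.8
```

drive_tool --pt "0 0 0 0 0 0 -1" --pt "0 0 0 0 0 0 -1" --pt "0 0 0 0 0 0 -1" --pt "0 0 0 0 0 0 -1"

```text
clock: 19.95
position: [0.491, -0.2327, 0.1964]
eef_rot: [180.0, 0.0, 86.5]
contact_force: [-0.6, 0.3, -1.9]
width: 0.0461
gripper_force: 51.8
```

```bash
python3 plan.py .4914,-.2331,.065,86.4; python3 - <<'E'
from h import *
f=cam("top"); o=models.outline_of("top","oil"); fs=cam("side"); s=models.outline_of("side","oil")
for c,n in((o,f),(s,fs)):
    if c: print(c[0]["p"],c[0]["extent"]); print(fit("oil",[n],[c[0]["pixels"]],[.488,-.304,.01,0],[0,1]))
for n in ("side","top"):
    q=proj(fs if n=="side" else f,[[.487,-.303,.01]]); print(q)
E
```

```text
t 19.95 p [ 0.491  -0.2327  0.1964] rpy [179.99   0.    86.46] w 0.0461 F [-0.6  0.3 -1.9] g 51.8
.4914,-.2331,.065,86.4 -> [-0.002  0.002  0.657] [0.    0.    0.001] 
0.66 [461.6, 243.2, 12.7, 10.4]
(array([ 0.47928155, -0.30322929,  0.01      ,  0.        ]), np.float64(5.983765375046503))
0.64 [379.6, 102.7, 27.2, 50.0]
(array([ 0.48679244, -0.31517921,  0.01      ,  0.        ]), np.float64(0.5215707632211538))
[[375.53256354 127.09368705]]
[[441.46516105 244.31682764]]
```

drive_tool --pt "0 0 0.15 0 0 0 -1" --pt "0 0 0.3 0 0 0 -1" --pt "0 0 0.44 0 0 0 -1" --pt "0 0 0.56 0 0 0 -1" --pt "0 0 0.65 0 0 0 -1"

```text
clock: 20.78
position: [0.4907, -0.2334, 0.0653]
eef_rot: [-180.0, -0.0, 86.4]
contact_force: [-0.1, -0.1, -1.6]
width: 0.0468
gripper_force: 51.9
```

drive_tool --pt "0 0 0.01 0 0 0 -1" --pt "0 0 0.02 0 0 0 -1" --pt "0 0 0.03 0 0 0 -1" --pt "0 0 0.04 0 0 0 -1" --pt "0 0 0.04 0 0 0 -1"

```text
clock: 21.4
position: [0.4909, -0.2334, 0.0585]
eef_rot: [180.0, 0.0, 86.4]
contact_force: [-0.2, -0.1, -3.8]
width: 0.0464
gripper_force: 51.8
```

drive_tool --pt "0 0 0.005 0 0 0 -1" --pt "0 0 0.01 0 0 0 -1" --pt "0 0 0.01 0 0 0 -1"

```text
clock: 21.78
position: [0.4907, -0.2334, 0.0562]
eef_rot: [-180.0, -0.0, 86.4]
contact_force: [-0.5, -0.8, -2.7]
width: 0.0464
gripper_force: 51.8
```

drive_tool --pt "0 0 0.005 0 0 0 -1" --pt "0 0 0.01 0 0 0 -1" --pt "0 0 0.01 0 0 0 -1"

```text
clock: 22.15
position: [0.4909, -0.2334, 0.0545]
eef_rot: [180.0, 0.0, 86.4]
contact_force: [0.0, -0.2, -0.7]
width: 0.0463
gripper_force: 52.0
```

drive_tool --pt "0 0 0.005 0 0 0 -1" --pt "0 0 0.005 0 0 0 -1"

```text
clock: 22.4
position: [0.4909, -0.2335, 0.0544]
eef_rot: [-180.0, 0.0, 86.4]
contact_force: [-3.0, 0.5, 6.9]
width: 0.0464
gripper_force: 52.9
```

drive_tool --pt "0 0 -0.005 0 0 0 0.3" --pt "0 0 -0.005 0 0 0 0.5" --pt "0 0 -0.005 0 0 0 0.8" --pt "0 0 -0.005 0 0 0 1" --pt "0 0 -0.005 0 0 0 1"

```text
clock: 23.02
position: [0.4908, -0.2334, 0.0543]
eef_rot: [180.0, -0.0, 86.4]
contact_force: [0.1, 0.2, -0.3]
width: 0.0855
gripper_force: 0.0
```

drive_tool --pt "0 0 -0.08 0 0 0 1" --pt "0 0 -0.22 0 0 0 1" --pt "0 0 -0.38 0 0 0 1" --pt "0 0 -0.55 0 0 0 1" --pt "0 0 -0.72 0 0 0 1"

```text
clock: 23.65
position: [0.4909, -0.2332, 0.2006]
eef_rot: [179.9, 0.0, 86.4]
contact_force: [0.8, -0.7, -0.7]
width: 0.0856
gripper_force: 0.0
```

```bash
python3 plan.py .507,-.08,.2,82 .525,.075,.19,76 .5355,.2397,.18,70.3 .5355,.2397,.057,70.3
```

```text
t 23.65 p [ 0.4909 -0.2332  0.2006] rpy [1.7993e+02 3.0000e-02 8.6420e+01] w 0.0856 F [ 0.8 -0.7 -0.7] g 0.0
.507,-.08,.2,82 -> [0.77  0.033 0.003] [0.001 0.    0.074] 
.525,.075,.19,76 -> [ 0.78  -0.019  0.05 ] [ 0.  -0.   0.1] 
.5355,.2397,.18,70.3 -> [ 0.812 -0.148  0.05 ] [ 0.    -0.     0.095] 
.5355,.2397,.057,70.3 -> [ 0.    -0.     0.615] [0. 0. 0.]
```

drive_tool --pt "0.15 0.005 0 0 0 0.015 1" --pt "0.3 0.01 0 0 0 0.03 1" --pt "0.46 0.02 0 0 0 0.045 1" --pt "0.62 0.025 0 0 0 0.06 1" --pt "0.77 0.033 0 0 0 0.074 1"

```text
clock: 24.28
position: [0.5072, -0.0788, 0.1996]
eef_rot: [179.9, 0.0, 82.0]
contact_force: [-0.5, 0.5, 0.3]
width: 0.0851
gripper_force: 0.0
```

drive_tool --pt "0.16 0 0.01 0 0 0.02 1" --pt "0.32 -0.005 0.02 0 0 0.04 1" --pt "0.48 -0.01 0.03 0 0 0.06 1" --pt "0.64 -0.015 0.04 0 0 0.08 1" --pt "0.78 -0.02 0.05 0 0 0.1 1"

```text
clock: 24.9
position: [0.5251, 0.0764, 0.1895]
eef_rot: [179.9, -0.0, 76.0]
contact_force: [0.5, 0.2, -0.2]
width: 0.0854
gripper_force: 0.0
```

drive_tool --pt "0.19 -0.03 0.01 0 0 0.02 1" --pt "0.38 -0.07 0.02 0 0 0.045 1" --pt "0.57 -0.1 0.035 0 0 0.065 1" --pt "0.73 -0.13 0.045 0 0 0.085 1" --pt "0.81 -0.15 0.05 0 0 0.095 1"

```text
clock: 25.52
position: [0.5347, 0.2419, 0.1795]
eef_rot: [180.0, -0.1, 70.4]
contact_force: [-0.2, 0.3, -0.2]
width: 0.0854
gripper_force: 0.0
```

drive_tool --pt "0 0 0 0 0 0 1" --pt "0 0 0 0 0 0 1" --pt "0 0 0 0 0 0 1" --pt "0 0 0 0 0 0 1"

```text
clock: 26.02
position: [0.5354, 0.2384, 0.1784]
eef_rot: [180.0, 0.0, 70.2]
contact_force: [-0.8, -0.4, -0.5]
width: 0.0852
gripper_force: 0.0
```

```bash
python3 plan.py .5355,.2397,.057,70.3; python3 - <<'E'
from h import *
fs=[cam("side"),cam("top")]
cv2.imwrite("pics/p2.png",np.vstack([cv2.resize(fs[0]["frame"][60:220,300:500],None,fx=2,fy=2),cv2.resize(fs[1]["frame"][180:300,320:520],None,fx=2,fy=2)])[:,:,::-1])
for n,g in(("oil",[.488,-.304,.01,0]),("salt",[.491,-.233,.01,0])):
  for f,cn in zip(fs,("side","top")):
    o=models.outline_of(cn,n)
    if o: print(n,cn,o[0]["p"],o[0]["extent"],fit(n,[f],[o[0]["pixels"]],g,[0,1]))
E
```

```text
t 26.02 p [0.5354 0.2384 0.1784] rpy [1.7998e+02 2.0000e-02 7.0180e+01] w 0.0852 F [-0.8 -0.4 -0.5] g 0.0
.5355,.2397,.057,70.3 -> [ 0.006 -0.002  0.607] [ 0.     0.    -0.002] 
oil side 0.89 [378.4, 97.8, 26.1, 59.7] (array([ 0.48940322, -0.32393471,  0.01      ,  0.        ]), np.float64(0.2853762146152194))
oil top 0.69 [449.9, 241.2, 31.8, 20.7] (array([ 0.48839192, -0.30275078,  0.01      ,  0.        ]), np.float64(0.035614883524070724))
salt side 0.57 [368.4, 129.2, 21.8, 39.6] (array([ 0.49098389, -0.24261406,  0.01      ,  0.        ]), np.float64(0.3836769741619011))
salt top 0.68 [417.8, 235.5, 27.1, 24.0] (array([ 0.49137035, -0.23394852,  0.01      ,  0.        ]), np.float64(0.2568248255112592))
```

View pics/p2.png

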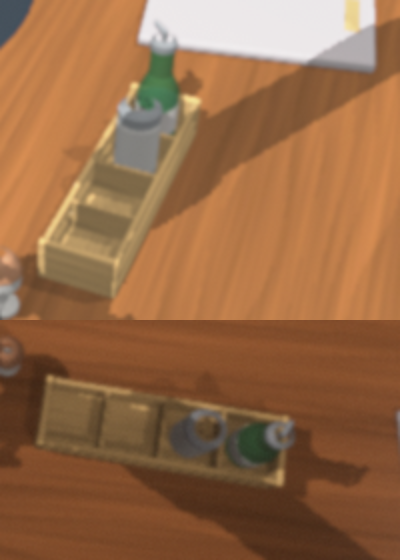

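Oil (crop 160,95) and salt (138,140) stand upright in cells 4 and 3, and the top-view fits give (.488,-.303) and (.491,-.234), as intended. Next is the spice jar.

drive_tool --pt "0.005 0 0.14 0 0 0 1" --pt "0.005 0 0.28 0 0 0 1" --pt "0.005 0 0.41 0 0 0 1" --pt "0.005 0 0.52 0 0 0 1" --pt "0.005 0 0.605 0 0 0 1"

```text
clock: 26.95
position: [0.5353, 0.2402, 0.0563]
eef_rot: [-180.0, 0.0, 70.3]
contact_force: [-0.1, 0.4, -0.4]
width: 0.0856
gripper_force: 0.0
```

drive_tool --pt "0 0 0 0 0 0 0.5" --pt "0 0 0 0 0 0 0" --pt "0 0 0 0 0 0 -0.4" --pt "0 0 0 0 0 0 -1" --pt "0 0 0 0 0 0 -1" --squeeze 30

```text
clock: 27.58
position: [0.5363, 0.2408, 0.0584]
eef_rot: [179.9, -0.1, 70.3]
contact_force: [0.0, 0.2, 4.3]
width: 0.042
gripper_force: 30.8
```

drive_tool --pt "0 0 0 0 0 0 -1" --pt "0 0 0 0 0 0 -1" --pt "0 0 0 0 0 0 -1" --pt "0 0 0 0 0 0 -1" --pt "0 0 0 0 0 0 -1" --squeeze 50

```text
clock: 28.2
position: [0.5363, 0.2408, 0.0585]
eef_rot: [179.9, -0.1, 70.3]
contact_force: [-0.2, -0.0, 6.4]
width: 0.042
gripper_force: 49.5
```

Width 42 mm matches, so it is square on the sides. Lift.

drive_tool --pt "0 0 -0.05 0 0 0 -1" --pt "0 0 -0.12 0 0 0 -1" --pt "0 0 -0.22 0 0 0 -1" --pt "0 0 -0.35 0 0 0 -1" --pt "0 0 -0.5 0 0 0 -1"

```text
clock: 28.82
position: [0.5352, 0.2403, 0.159]
eef_rot: [180.0, 0.0, 70.3]
contact_force: [0.3, -0.4, -2.1]
width: 0.0414
gripper_force: 50.2
```

drive_tool --pt "0 0 -0.1 0 0 0 -1" --pt "0 0 -0.2 0 0 0 -1" --pt "0 0 -0.2 0 0 0 -1"

```text
clock: 29.2
position: [0.5362, 0.2409, 0.1992]
eef_rot: [179.8, -0.1, 70.3]
contact_force: [0.6, 0.1, -1.2]
width: 0.0416
gripper_force: 50.3
```

```bash
python3 plan.py .525,.1,.197,76 .508,-.04,.197,81 .4958,-.1633,.197,86.4
```

```text
t 29.2 p [0.5362 0.2409 0.1992] rpy [ 1.7985e+02 -1.3000e-01  7.0260e+01] w 0.0416 F [ 0.6  0.1 -1.2] g 50.3
.525,.1,.197,76 -> [-0.682  0.185  0.01 ] [ 0.003 -0.002 -0.096] 
.508,-.04,.197,81 -> [-0.7    0.087  0.   ] [-0.     0.    -0.083] 
.4958,-.1633,.197,86.4 -> [-0.618  0.036  0.   ] [ 0.    0.   -0.09]
```

drive_tool --pt "-0.08 0.02 0 0 0 -0.01 -1" --pt "-0.22 0.06 0 0 0 -0.03 -1" --pt "-0.37 0.1 0 0 0 -0.05 -1" --pt "-0.53 0.145 0 0 0 -0.075 -1" --pt "-0.68 0.185 0 0 0 -0.095 -1"

```text
clock: 29.82
position: [0.5231, 0.0969, 0.1959]
eef_rot: [-179.9, 0.1, 75.9]
contact_force: [0.0, 0.5, -1.6]
width: 0.0417
gripper_force: 50.2
```

drive_tool --pt "-0.14 0.015 0 0 0 -0.015 -1" --pt "-0.28 0.035 0 0 0 -0.03 -1" --pt "-0.42 0.05 0 0 0 -0.05 -1" --pt "-0.56 0.07 0 0 0 -0.065 -1" --pt "-0.7 0.087 0 0 0 -0.083 -1"

```text
clock: 30.45
position: [0.5056, -0.0425, 0.1961]
eef_rot: [-179.8, 0.0, 80.9]
contact_force: [0.3, 0.1, -3.1]
width: 0.0418
gripper_force: 50.1
```

drive_tool --pt "-0.16 0.01 0 0 0 -0.025 -1" --pt "-0.32 0.02 0 0 0 -0.045 -1" --pt "-0.46 0.03 0 0 0 -0.065 -1" --pt "-0.56 0.035 0 0 0 -0.08 -1" --pt "-0.62 0.036 0 0 0 -0.09 -1"

```text
clock: 31.08
position: [0.4931, -0.1657, 0.1962]
eef_rot: [-179.8, -0.0, 86.2]
contact_force: [-0.5, 0.8, -2.0]
width: 0.0417
gripper_force: 50.1
```

drive_tool --pt "0 0 0 0 0 0 -1" --pt "0 0 0 0 0 0 -1" --pt "0 0 0 0 0 0 -1" --pt "0 0 0 0 0 0 -1"

```text
clock: 31.58
position: [0.495, -0.1631, 0.1974]
eef_rot: [180.0, 0.0, 86.4]
contact_force: [-0.4, 0.6, -2.3]
width: 0.0412
gripper_force: 50.2
```

```bash
python3 plan.py .4958,-.1633,.066,86.4
```

```text
t 31.57 p [ 0.495  -0.1631  0.1974] rpy [179.99   0.    86.41] w 0.0412 F [-0.4  0.6 -2.3] g 50.2
.4958,-.1633,.066,86.4 -> [-0.001  0.004  0.657] [0. 0. 0.]
```

drive_tool --pt "0 0.004 0.15 0 0 0 -1" --pt "0 0.004 0.3 0 0 0 -1" --pt "0 0.004 0.44 0 0 0 -1" --pt "0 0.004 0.56 0 0 0 -1" --pt "0 0.004 0.65 0 0 0 -1"

```text
clock: 32.2
position: [0.4956, -0.1636, 0.0663]
eef_rot: [-180.0, -0.0, 86.4]
contact_force: [-0.4, -0.1, -1.3]
width: 0.0416
gripper_force: 50.4
```

drive_tool --pt "0 0 0.01 0 0 0 -1" --pt "0 0 0.02 0 0 0 -1" --pt "0 0 0.03 0 0 0 -1" --pt "0 0 0.04 0 0 0 -1" --pt "0 0 0.045 0 0 0 -1"

```text
clock: 32.83
position: [0.4958, -0.164, 0.0585]
eef_rot: [180.0, 0.0, 86.3]
contact_force: [-0.1, -0.9, -1.7]
width: 0.0418
gripper_force: 50.3
```

drive_tool --pt "0 0 0.005 0 0 0 -1" --pt "0 0 0.01 0 0 0 -1" --pt "0 0 0.01 0 0 0 -1"

```text
clock: 33.2
position: [0.4956, -0.1639, 0.0563]
eef_rot: [-180.0, 0.0, 86.3]
contact_force: [0.5, 0.3, -1.8]
width: 0.0418
gripper_force: 50.3
```

drive_tool --pt "0 0 0.005 0 0 0 -1" --pt "0 0 0.005 0 0 0 -1"

```text
clock: 33.45
position: [0.4958, -0.1639, 0.0555]
eef_rot: [180.0, 0.0, 86.3]
contact_force: [-0.6, 0.1, 0.3]
width: 0.0419
gripper_force: 50.6
```

drive_tool --pt "0 0 0.003 0 0 0 -1" --pt "0 0 0.003 0 0 0 -1"

```text
clock: 33.7
position: [0.4958, -0.164, 0.0555]
eef_rot: [180.0, 0.0, 86.3]
contact_force: [-3.1, 0.1, 6.5]
width: 0.0417
gripper_force: 51.4
```

drive_tool --pt "0 0 0 0 0 0 0.2" --pt "0 0 0 0 0 0 0.5" --pt "0 0 0 0 0 0 0.8" --pt "0 0 0 0 0 0 1" --pt "0 0 0 0 0 0 1"

```text
clock: 34.33
position: [0.4957, -0.1639, 0.0547]
eef_rot: [180.0, 0.0, 86.3]
contact_force: [0.4, -0.0, 0.1]
width: 0.0853
gripper_force: 0.0
```

drive_tool --pt "0 0 -0.08 0 0 0 1" --pt "0 0 -0.24 0 0 0 1" --pt "0 0 -0.44 0 0 0 1" --pt "0 0 -0.66 0 0 0 1" --pt "0 0 -0.88 0 0 0 1"

```text
clock: 34.95
position: [0.4956, -0.1636, 0.2333]
eef_rot: [179.9, 0.0, 86.4]
contact_force: [1.0, -0.4, -0.2]
width: 0.0853
gripper_force: 0.0
```

```bash
python3 plan.py .515,-.005,.235,82 .54,.155,.235,78 .5497,.3115,.235,75.5 .5497,.3115,.097,75.5
```

```text
t 34.95 p [ 0.4956 -0.1636  0.2333] rpy [1.7993e+02 3.0000e-02 8.6370e+01] w 0.0853 F [ 1.  -0.4 -0.2] g 0.0
.515,-.005,.235,82 -> [ 0.798  0.047 -0.009] [0.001 0.    0.073] 
.54,.155,.235,78 -> [0.81  0.012 0.   ] [ 0.    -0.     0.067] 
.5497,.3115,.235,75.5 -> [ 0.775 -0.115 -0.   ] [ 0.    -0.     0.042] 
.5497,.3115,.097,75.5 -> [ 0.   -0.    0.69] [0. 0. 0.]
```

drive_tool --pt "0.16 0.01 0 0 0 0.015 1" --pt "0.32 0.02 0 0 0 0.03 1" --pt "0.48 0.03 0 0 0 0.045 1" --pt "0.64 0.04 -0.01 0 0 0.06 1" --pt "0.8 0.047 -0.01 0 0 0.073 1"

```text
clock: 35.58
position: [0.5154, -0.0035, 0.2341]
eef_rot: [179.9, 0.0, 82.0]
contact_force: [0.1, -0.5, -0.0]
width: 0.0857
gripper_force: 0.0
```

drive_tool --pt "0.16 0 0 0 0 0.015 1" --pt "0.32 0.005 0 0 0 0.03 1" --pt "0.48 0.005 0 0 0 0.04 1" --pt "0.64 0.01 0 0 0 0.055 1" --pt "0.81 0.012 0 0 0 0.067 1"

```text
clock: 36.2
position: [0.5404, 0.1562, 0.2339]
eef_rot: [179.9, -0.0, 77.9]
contact_force: [0.4, -0.2, -0.7]
width: 0.0854
gripper_force: 0.0
```

drive_tool --pt "0.19 -0.03 0 0 0 0.01 1" --pt "0.38 -0.055 0 0 0 0.02 1" --pt "0.56 -0.08 0 0 0 0.03 1" --pt "0.7 -0.105 0 0 0 0.04 1" --pt "0.775 -0.115 0 0 0 0.042 1"

```text
clock: 36.83
position: [0.5496, 0.3135, 0.2337]
eef_rot: [180.0, -0.1, 75.5]
contact_force: [-0.7, 0.5, -0.1]
width: 0.0855
gripper_force: 0.0
```

drive_tool --pt "0 0 0 0 0 0 1" --pt "0 0 0 0 0 0 1" --pt "0 0 0 0 0 0 1" --pt "0 0 0 0 0 0 1"

```text
clock: 37.33
position: [0.5505, 0.3107, 0.2328]
eef_rot: [180.0, 0.0, 75.3]
contact_force: [-1.5, -0.6, -0.2]
width: 0.0852
gripper_force: 0.0
```

```bash
python3 plan.py .5497,.3115,.094,75.5; python3 - <<'E'
from h import *
f=cam("side"); o=models.outline_of("side","mill")
if o: print(o[0]["p"],fit("mill",[f],[o[0]["pixels"]],[.5497,.3115,.013,0],[0,1]))
E
```

```text
t 37.33 p [0.5505 0.3107 0.2328] rpy [1.7998e+02 2.0000e-02 7.5350e+01] w 0.0852 F [-1.5 -0.6 -0.2] g 0.0
.5497,.3115,.094,75.5 -> [ 0.003 -0.005  0.694] [ 0.     0.    -0.003] 
0.69 (array([0.55033672, 0.31000634, 0.013     , 0.        ]), np.float64(0.038385385330247435))
```

Mill fit (.5503,.3100) agrees; descend and grip.

drive_tool --pt "0 0 0.15 0 0 0 1" --pt "0 0 0.31 0 0 0 1" --pt "0 0 0.46 0 0 0 1" --pt "0 0 0.59 0 0 0 1" --pt "0 0 0.695 0 0 0 1"

```text
clock: 38.05
position: [0.5501, 0.3114, 0.0925]
eef_rot: [-180.0, 0.0, 75.4]
contact_force: [0.1, -0.1, 0.7]
width: 0.0851
gripper_force: 0.0
```

drive_tool --pt "0 0 0 0 0 0 0.5" --pt "0 0 0 0 0 0 0" --pt "0 0 0 0 0 0 -0.4" --pt "0 0 0 0 0 0 -1" --pt "0 0 0 0 0 0 -1" --squeeze 30

```text
clock: 38.67
position: [0.5511, 0.3122, 0.0951]
eef_rot: [179.9, -0.1, 75.4]
contact_force: [1.0, 0.2, 6.1]
width: 0.0389
gripper_force: 31.3
```

drive_tool --pt "0 0 0 0 0 0 -1" --pt "0 0 0 0 0 0 -1" --pt "0 0 0 0 0 0 -1" --pt "0 0 0 0 0 0 -1" --pt "0 0 0 0 0 0 -1" --squeeze 50

```text
clock: 39.3
position: [0.5512, 0.3123, 0.0952]
eef_rot: [179.9, -0.1, 75.4]
contact_force: [0.3, -0.7, 6.6]
width: 0.0384
gripper_force: 49.6
```

drive_tool --pt "0 0 -0.05 0 0 0 -1" --pt "0 0 -0.12 0 0 0 -1" --pt "0 0 -0.22 0 0 0 -1" --pt "0 0 -0.35 0 0 0 -1" --pt "0 0 -0.5 0 0 0 -1"

```text
clock: 39.92
position: [0.5499, 0.3117, 0.1954]
eef_rot: [-180.0, 0.0, 75.4]
contact_force: [-0.7, 0.2, -1.2]
width: 0.0384
gripper_force: 50.3
```

drive_tool --pt "0 0 -0.1 0 0 0 -1" --pt "0 0 -0.2 0 0 0 -1" --pt "0 0 -0.2 0 0 0 -1"

```text
clock: 40.3
position: [0.5507, 0.3123, 0.2355]
eef_rot: [179.9, -0.1, 75.4]
contact_force: [-0.5, -0.6, -1.2]
width: 0.0385
gripper_force: 50.4
```

```bash
python3 plan.py .545,.17,.235,78 .525,.03,.235,82 .4998,-.0934,.235,86.4;  python3 - <<'E'
from h import *
a=cam("side")["frame"][180:400,150:410]
cv2.imwrite("pics/g4.png",cv2.resize(a,None,fx=1.5,fy=1.5)[:,:,::-1])
E
```

```text
t 40.3 p [0.5507 0.3123 0.2355] rpy [ 1.7987e+02 -1.3000e-01  7.5420e+01] w 0.0385 F [-0.5 -0.6 -1.2] g 50.4
.545,.17,.235,78 -> [-0.696  0.151  0.001] [ 0.002 -0.002 -0.043] 
.525,.03,.235,82 -> [-0.705  0.048  0.   ] [ 0.     0.    -0.067] 
.4998,-.0934,.235,86.4 -> [-0.629 -0.039 -0.   ] [-0.     0.    -0.073]
```

View pics/g4.png

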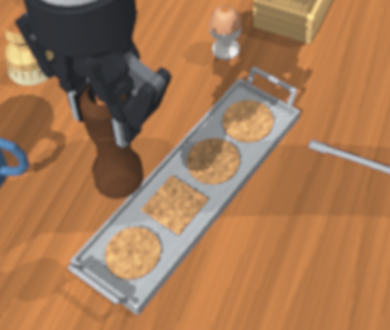

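The mill hangs upright (crop 115,150) and all four coasters are clear. Next I carry it to cell 1.

drive_tool --pt "-0.08 0.015 0 0 0 -0.005 -1" --pt "-0.22 0.045 0 0 0 -0.015 -1" --pt "-0.37 0.08 0 0 0 -0.025 -1" --pt "-0.53 0.115 0 0 0 -0.035 -1" --pt "-0.695 0.15 0 0 0 -0.043 -1"

```text
clock: 40.98
position: [0.5434, 0.1669, 0.2324]
eef_rot: [-179.9, 0.1, 78.0]
contact_force: [1.2, -0.2, -2.0]
width: 0.0386
gripper_force: 50.4
```

drive_tool --pt "-0.14 0.01 0 0 0 -0.015 -1" --pt "-0.28 0.02 0 0 0 -0.03 -1" --pt "-0.42 0.03 0 0 0 -0.04 -1" --pt "-0.56 0.04 0 0 0 -0.055 -1" --pt "-0.705 0.048 0 0 0 -0.067 -1"

```text
clock: 41.6
position: [0.523, 0.0274, 0.2326]
eef_rot: [-179.9, 0.1, 82.0]
contact_force: [-0.2, -0.4, -1.8]
width: 0.0387
gripper_force: 50.4
```

drive_tool --pt "-0.16 -0.01 0 0 0 -0.02 -1" --pt "-0.32 -0.02 0 0 0 -0.04 -1" --pt "-0.46 -0.03 0 0 0 -0.055 -1" --pt "-0.57 -0.035 0 0 0 -0.065 -1" --pt "-0.63 -0.039 0 0 0 -0.073 -1"

```text
clock: 42.22
position: [0.4976, -0.0962, 0.2327]
eef_rot: [-179.9, 0.0, 86.3]
contact_force: [-0.7, -0.4, -1.6]
width: 0.0386
gripper_force: 50.4
```

drive_tool --pt "0 0 0 0 0 0 -1" --pt "0 0 0 0 0 0 -1" --pt "0 0 0 0 0 0 -1" --pt "0 0 0 0 0 0 -1"

```text
clock: 42.72
position: [0.4992, -0.0933, 0.2337]
eef_rot: [180.0, -0.0, 86.5]
contact_force: [1.1, 0.5, -0.5]
width: 0.0385
gripper_force: 50.4
```

```bash
python3 plan.py .5005,-.092,.102,86.4
```

```text
t 42.73 p [ 0.4992 -0.0933  0.2337] rpy [179.99  -0.    86.48] w 0.0385 F [ 1.1  0.5 -0.5] g 50.4
.5005,-.092,.102,86.4 -> [0.007 0.006 0.659] [ 0.    -0.     0.001]
```

drive_tool --pt "0.007 0.005 0.15 0 0 0 -1" --pt "0.007 0.005 0.3 0 0 0 -1" --pt "0.007 0.005 0.44 0 0 0 -1" --pt "0.007 0.005 0.56 0 0 0 -1" --pt "0.007 0.005 0.65 0 0 0 -1"

```text
clock: 43.35
position: [0.5001, -0.0924, 0.1027]
eef_rot: [-180.0, -0.0, 86.4]
contact_force: [0.6, -0.8, -1.6]
width: 0.0388
gripper_force: 50.4
```

drive_tool --pt "0 0 0.01 0 0 0 -1" --pt "0 0 0.02 0 0 0 -1" --pt "0 0 0.03 0 0 0 -1" --pt "0 0 0.04 0 0 0 -1" --pt "0 0 0.045 0 0 0 -1"

```text
clock: 43.98
position: [0.5003, -0.0928, 0.0949]
eef_rot: [180.0, 0.0, 86.4]
contact_force: [0.1, 0.4, -2.2]
width: 0.0389
gripper_force: 50.5
```

drive_tool --pt "0 0 0.005 0 0 0 -1" --pt "0 0 0.005 0 0 0 -1"

```text
clock: 44.22
position: [0.5001, -0.0927, 0.0937]
eef_rot: [-180.0, 0.0, 86.4]
contact_force: [-0.3, -0.0, -1.5]
width: 0.0386
gripper_force: 50.5
```

drive_tool --pt "0 0 0.004 0 0 0 -1" --pt "0 0 0.008 0 0 0 -1" --pt "0 0 0.008 0 0 0 -1"

```text
clock: 44.6
position: [0.5002, -0.0927, 0.0922]
eef_rot: [180.0, 0.0, 86.4]
contact_force: [0.1, -0.5, -1.0]
width: 0.0382
gripper_force: 50.5
```

drive_tool --pt "0 0 0.003 0 0 0 -1" --pt "0 0 0.003 0 0 0 -1"

```text
clock: 44.85
position: [0.5004, -0.0927, 0.0921]
eef_rot: [180.0, 0.0, 86.4]
contact_force: [-1.6, 0.6, 5.3]
width: 0.0381
gripper_force: 50.8
```

drive_tool --pt "0 0 0 0 0 0 0.2" --pt "0 0 0 0 0 0 0.5" --pt "0 0 0 0 0 0 0.8" --pt "0 0 0 0 0 0 1" --pt "0 0 0 0 0 0 1"

```text
clock: 45.48
position: [0.5002, -0.0927, 0.0915]
eef_rot: [180.0, 0.0, 86.4]
contact_force: [-0.2, -0.7, 0.3]
width: 0.0852
gripper_force: 0.0
```

drive_tool --pt "0 0 -0.08 0 0 0 1" --pt "0 0 -0.22 0 0 0 1" --pt "0 0 -0.38 0 0 0 1" --pt "0 0 -0.55 0 0 0 1" --pt "0 0 -0.72 0 0 0 1"

```text
clock: 46.1
position: [0.5002, -0.0924, 0.2378]
eef_rot: [179.9, 0.0, 86.4]
contact_force: [0.4, -0.6, -0.4]
width: 0.0852
gripper_force: 0.0
```

drive_tool --pt "0.15 0 0 0 0 0 1" --pt "0.35 0 0 0 0 0 1" --pt "0.55 0 0 0 0 0 1" --pt "0.75 0 0 0 0 0 1" --pt "0.9 0 0 0 0 0 1"

```text
clock: 46.72
position: [0.5114, 0.0891, 0.2368]
eef_rot: [179.9, -0.0, 86.5]
contact_force: [0.0, 0.0, -0.4]
width: 0.0854
gripper_force: 0.0
```

drive_tool --pt "0.15 0 0 0 0 0 1" --pt "0.35 0 0 0 0 0 1" --pt "0.55 0 0 0 0 0 1" --pt "0.6 0 0 0 0 0 1" --pt "0.6 0 0 0 0 0 1"

```text
clock: 47.35
position: [0.5189, 0.2069, 0.2361]
eef_rot: [180.0, 0.0, 86.5]
contact_force: [-0.5, -0.5, -0.5]
width: 0.0851
gripper_force: 0.0
```

```bash
python3 plan.py; python3 - <<'E'
from h import *
fs=[cam("side"),cam("top")]
cv2.imwrite("pics/end.png",np.vstack([cv2.resize(fs[0]["frame"][60:230,290:490],None,fx=2,fy=2),cv2.resize(fs[1]["frame"][180:300,320:520],None,fx=2,fy=2)])[:,:,::-1])
c,s=np.cos(-.0626),np.sin(-.0626); f=fs[1]
for n,g in(("mill",[.5,-.093,.01,0]),("spice",[.4957,-.164,.01,-.0626]),("salt",[.491,-.233,.01,0]),("oil",[.488,-.304,.01,0])):
    o=models.outline_of("top",n)
    if o:
        p,e=fit(n,[f],[o[0]["pixels"]],g,[0,1]); d=p[:2]-[.4936,-.1982]
        print(n,round(o[0]["p"],2),"rack xy",(c*d[0]+s*d[1]).round(4),(-s*d[0]+c*d[1]).round(4),round(e,3))
E
```

```text
t 47.35 p [0.5189 0.2069 0.2361] rpy [1.7997e+02 1.0000e-02 8.6470e+01] w 0.0851 F [-0.5 -0.5 -0.5] g 0.0
mill 0.61 rack xy 0.0027 0.1019 0.009
spice 0.55 rack xy 0.0014 0.0339 0.1
salt 0.56 rack xy 0.0003 -0.0358 0.233
oil 0.93 rack xy 0.0017 -0.105 0.021
```

View pics/end.png

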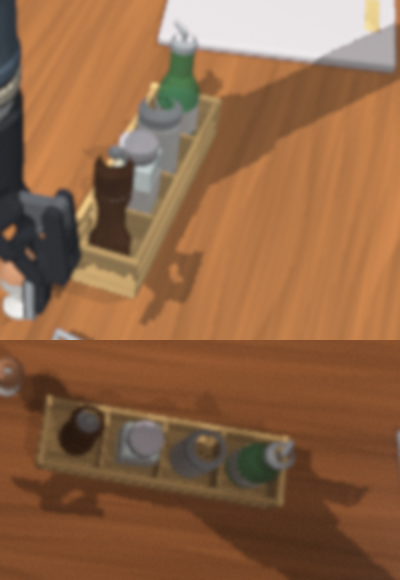

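All four stand upright, one to a cell and in the right order: mill (crop 112,205), spice (140,170), salt (160,135) and oil (180,90). The fits put each within 5 mm of its cell's middle.

```bash
python3 -c "
from station import manip
print(manip.finish_job())"
```

```text
the job is handed in; nothing more can be done
None
```

The mill, spice jar, salt shaker and oil bottle now stand upright in rack cells 1 to 4, in their tray order and each about 3 mm or less from its cell's middle in the last camera check; the job was handed in at about 48 s, and no verdict came back.

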